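# Bowl under the mincer, then switch it on

## Task

Get the meat mincer running into its bowl: with your fingertips, gently push the wide white enamel bowl along the counter until its middle is under the mincer's outlet, and then flip the toggle switch on top of the motor housing over towards the outlet so that it snaps on. Keep the bowl flat on the counter, do not grip or lift it, and leave everything else where it stands.

Things in the scene. Friction and masses are not known exactly. Their poses are not given: they have to be found in the camera images.
- mincer: electric meat mincer, fixed. Origin: centre of the underside of its white motor housing (240 along x, 170 along y, flat top at 205 mm height); -x points to the outlet, z up. The aluminium head juts from the -x end on the centre line: axis at 150 mm height, ring nut 90 mm across, ending at x = -242 mm in the perforated outlet plate; at least 105 mm clear below it
- tray (a point): centre of the floor of the mincer's feed tray, over the head at x = -165 mm of the mincer and 241 mm high; tray 170 mm along the mincer's x, 130 mm along y, rim at 266 mm height. Axes as the mincer's. Keep clear of it
- outlet (a point): point on the counter (height 0) straight below where the mince falls: 250 mm from the mincer's origin along its -x axis, 10 mm ahead of the outlet plate; axes as the mincer's
- toggle (a joint): power switch, a steel bat toggle on top of the housing; its pivot is on the centre line at the mincer's x = +60 mm, 218 mm high. Radians: 0 off, leaning 0.4 rad to +x (away from the outlet); 0.8 on, leaning 0.4 rad to -x (to the outlet). A spring holds it at both ends: about 4 N at the tip starts it, none at the centre (0.4), past which it snaps over by itself
- toggle_tip (a point): free end of the toggle, 39 mm from its pivot; 254 mm high when off or on; travels 30 mm along the mincer's x. Round bat, 8 mm thick at the foot, 12 mm near the end. Around its foot only a flat switch plate (60 x 36 mm, 2 mm high) and a nut and bush up to 12 mm above the housing top; nothing else within 80 mm on the housing
- bowl: wide white enamel bowl with a thin dark-blue rim, open, empty, about 0.4 kg, loose on the counter: 200 mm across the rim, 148 mm across the foot, 64 mm tall; walls flare outward, so an upright finger meets the rim first. Origin at the centre of its underside, z up
- stomper: the mincer's wooden meat pusher standing on end: 40 mm shaft, 62 mm flange at 119 mm, 170 mm tall; origin at the centre of its foot. A bystander
- plate: a spare steel hole plate for the mincer lying flat: disc 60 mm across, 6 mm thick; origin at the centre of its underside. A bystander
- salt_jar: a clear glass jar with a steel lid, 68 mm across, 110 mm tall; origin at the centre of its underside. A bystander
- mug: a ceramic mug with a handle, 82 mm across, 92 mm tall; origin at the centre of its underside. A bystander
- oil_bottle: a green glass bottle, 66 mm across, 200 mm tall; origin at the centre of its underside. A bystander
- small_bowl: a small steel bowl, 110 mm across, 50 mm tall; origin at the centre of its underside. A bystander, not the bowl to move
There are look-alikes about, which are no part of the job. Leave any green look-alike of the bowl alone.

How it is judged:
By the outcome, as a careful person would: the job done as asked, in the order asked, and still so for the second after the job is handed in, with the robot touching nothing.
It also fails if it takes over 48 s, if anything falls off the work surface, if the arm or the gripper's body presses on something with over 40 N, if the wrist force passes 120 N, or if a joint passes its speed limit or range.

## Robot

A 6-joint arm with a two-finger parallel gripper is mounted at the origin on the work surface. World frame = base frame: x ahead of the robot, y to its left, z up, the work surface at z = 0. Lengths are in mm, angles in rad, forces in N, time in s.
With the tool pointing down it reaches from about 275 to 750 mm from the base axis. Payload 10.2 kg.
Tool frame: the origin (TCP) lies on the front face of the gripper's body, between the roots of the fingers; the fingertips stand 73 mm ahead of it and the grasp point (between the pads) lies 54 mm ahead of it; z points along the fingers, y is the line along which they close (so a half turn about z gives the same grasp; the last joint's range is limited). The gripper opens to 85 mm and grips with 20 to 120 N. Pads are 22 mm wide; open, the fingers measure 114 mm over their backs; the gripper's body (76 mm by 85 mm) begins 54 mm behind the grasp point. The pads swing forward as they close: fully open they stand 13 mm farther back than shut.
Start: joints at [-1.507, 0.313, 1.498, -0, 1.331, -0.223], TCP at [148.501, -503.566, 303.894] pointing down, gripper open.
Joint ranges: [-2.94, 2.94], [-0.97, 2.17], [0.19, 2.56], [-1.23, 4.37], [0.02, 3.11], [-2.88, 2.88]. Speed limits (rad/s): [2.39, 2.39, 3.01, 3.14, 3.14, 3.14].

## Interface

Orientations are given as a unit quaternion [w, x, y, z].
In Python, from rig import * gives the robot as it stands.
- The arm moves only by the tool step_arm, never from a script. Its argument "plan" is a list of rows, each an object with "offset": the shift along the tool's x, y, z in cm, a list of three; "rot": the turn, a rotation vector about the tool's x, y, z in degrees, a list of three; "gripper": the finger opening in cm, from 0 to 8.54. In form: [{"offset": [x, y, z], "rot": [wx, wy, wz], "gripper": gripper}, ...]. A call has 1 to 12 rows; each row is the pose to reach, as a shift and turn from the pose commanded when the call began, along the tool's axes at that moment; what a row does not reach only later rows make up. A row lasts 1/10 s, in which the tool goes at most 50 mm and 8.59 degrees, less where a joint would pass 70% of its speed; a pose out of reach is approached as far as the arm can. A call with a gripper value outside its range is refused whole. The fingers move at their own pace and stop on an object; "squeeze" is the grip in N (left out, the last holds). Time passes only in rows, so rows that repeat a pose let the fingers close. It gives the time, the measured TCP pose, the force, the opening and the grip force at its end, in the units of the state.
- sense(): the state, without advancing time (a new reading comes with each control period).
- capture(name): name is "scene" or "top" or "wrist"; returns a dict with "color" (384x512x3 uint8, red, green, blue), "depth" (384x512 float32, mm along the optical axis (not along the pixel's ray), 0 where there is no reading), "vertical_fov" (degrees; the focal length in pixels is half the picture's height over the tangent of half this angle, whatever the lens; pixels are square), "cx", "cy" (the principal point, pixels), "k1" (the pictures are not rectified: a ray, as slopes to the right and down, at radius r is drawn at 1 + k1 r^2 times it, then the intrinsics apply), "rvec" (rotation vector, rad) and "tvec" (3), from world to camera coordinates, as OpenCV has them; the wrist camera has in their place "mount" (4x4, takes a point from camera to tool coordinates, whose origin is the TCP and whose axes are the flange's). Camera axes: x right, y down, z forward; pixel columns grow to the right and rows downward; lengths in mm; the calibration is good to about 2 mm. A picture is of the moment at which its call begins: read the wrist's pose just before it.
- finish_job(): hands the job in; it is judged then, once.
The state is a dict: "time_s": time; "joints": joint angles; "dq": joint speeds; "tau": joint torques, N m; "eef_pos": TCP position; "ee_rot": TCP orientation; "force": force on the tool from outside, world axes, zero at the start; "wrist_torque": the same for the moment, N m; "grip_width": opening from 0.0 (shut) to 1.0 (fully open); "grip_force": force on a finger pad.
Only numpy, scipy, OpenCV 4.12 (cv2) and the standard library are available. Lean on these libraries where they do the work, as an engineer would, in place of code of your own. Each camera call takes 0.05 s, during which the arm holds its last target. There are 200 camera calls.

## Working session

There is one attempt and no reset: what is moved stays moved. The work goes in short steps, Python scripts to look and compute and a tool call to move; the robot and the scene stay as the last step left them, time stands still between calls to the robot, and variables do not carry over. Pictures are saved under pics/ and viewed, at most 10 in all, crops included, and the job is handed in when it is done.

Besides the shell and the picture viewer there is one more tool, called after "Request:" as name(argument=value, ...), one argument or row to a line, values as JSON. step_arm: Moves the arm, as the interface text tells. Its arguments: {"type":"object","properties":{"plan":{"type":"array"},"squeeze":{"type":"number"}},"required":["plan"]}

```bash
mkdir -p pics; cat > h.py <<'E'
import numpy as np, cv2
from rig import *
from scipy.spatial.transform import Rotation as R
def K(c):
    f=c["color"].shape[0]/2/np.tan(np.radians(c["vertical_fov"])/2)
    return np.array([[f,0,c["cx"]],[0,f,c["cy"]],[0,0,1.]])
def world(c,uv,d=None,z=None,pose=None):
    """pixel -> world, by depth (d=None: image) or on plane z"""
    p=cv2.undistortPoints(np.array([[uv]],float),K(c),np.array([c["k1"],0,0,0.]))[0,0]
    # model: distorted = r(1+k1 r^2)
    ray=np.array([p[0],p[1],1.])
    Rm=cv2.Rodrigues(np.array(c["rvec"],float))[0]; t=np.array(c["tvec"],float).ravel()
    o=-Rm.T@t; w=Rm.T@ray
    if z is not None: return o+w*(z-o[2])/w[2]
    if d is None: d=c["depth"][int(round(uv[1])),int(round(uv[0]))]
    return o+w*d
E
python3 - <<'E'
from h import *
import pickle
for n in("scene","top"):
    c=capture(n); pickle.dump(c,open(n+".pkl","wb"))
    cv2.imwrite(f"pics/{n}.png",cv2.resize(c["color"][:,:,::-1],(800,600),interpolation=cv2.INTER_CUBIC))
s=sense(); print(s)
E
```

```text
{'time_s': 0.1, 'joints': array([-1.50739453e+00,  3.13355616e-01,  1.49829786e+00, -1.33804611e-05,
        1.33100995e+00, -2.23407296e-01]), 'dq': array([-1.12176545e-03, -8.33080780e-04, -1.41915861e-03,  7.48527219e-04,
        3.12928627e-05, -1.56801835e-03]), 'tau': array([ 1.89756945e-03, -4.12901509e+01, -2.60140210e+01, -2.13800986e-04,
        3.06719136e-03, -1.19436262e-05]), 'eef_pos': array([ 148.49248468, -503.42237151,  303.43573896]), 'ee_rot': array([-5.34195834e-04,  9.89734808e-01,  1.42915093e-01,  3.63097340e-05]), 'force': array([0.59143231, 0.20064118, 0.26652355]), 'wrist_torque': array([-0.05002075, -0.00042628, -0.01353956]), 'grip_force': 0.0, 'grip_width': 1.000928583268331}
```

View pics/top.png

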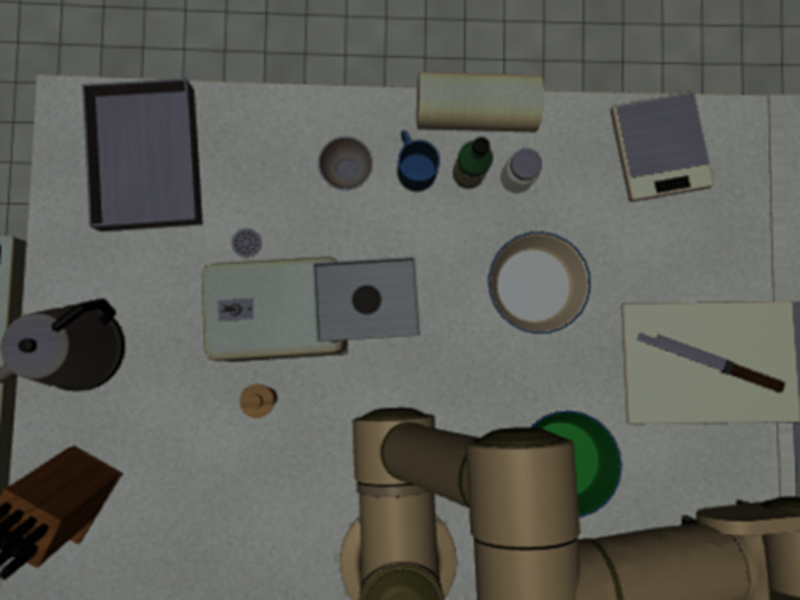

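View pics/scene.png

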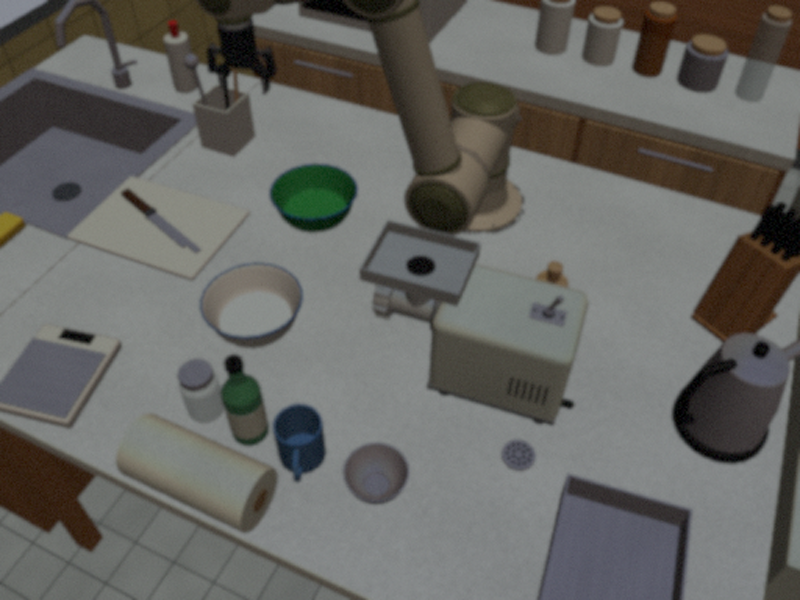

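The top view shows the bowl rim spanning x 488–590, y 232–333 (centre about (540,283)). The housing top spans about (203–340, 260–358), the tray (315–419, 259–341) and the toggle plate is about (236,309), with the bat tip near (223,309). The outlet faces image right. The scene view confirms this layout.

```bash
python3 - <<'E'
from h import *
import pickle
np.set_printoptions(precision=1,suppress=True)
c=pickle.load(open("top.pkl","rb")); s=512/800
W=lambda u,v,z:world(c,(u*s,v*s),z=z)
for n,u,v,z in [("rimL",488,283,64),("rimR",590,283,64),("rimT",540,232,64),("rimB",540,333,64),
 ("trayTL",315,263,266),("trayTR",414,259,266),("trayBR",419,335,266),("trayBL",319,341,266),
 ("plate",236,309,207),("tip",225,309,254),("hTL",203,264,205),("hBL",207,358,205),("salt",524,163,110),("oil",482,147,200),("mug",418,163,92),("stomp",258,400,170),("green",573,464,64),("sb",346,162,50),("spare",247,243,6),("boardTL",623,304,10)]:
    print(n,W(u,v,z), world(c,(u*s,v*s)))
# high-res top crop
im=c["color"][140:260,110:400,::-1]
cv2.imwrite("pics/crop.png",cv2.resize(np.ascontiguousarray(im),(797,330),interpolation=cv2.INTER_CUBIC))
# depth-based cloud housing
ys,xs=np.mgrid[0:384,0:512]
pts=[]
for cc in (c,pickle.load(open("scene.pkl","rb"))):
    uv=np.stack([xs.ravel(),ys.ravel()],1).astype(float)
    p=cv2.undistortPoints(uv[:,None],K(cc),np.array([cc["k1"],0,0,0.]))[:,0]
    d=cc["depth"].ravel(); P=np.c_[p,np.ones(len(p))]*d[:,None]
    Rm=cv2.Rodrigues(np.array(cc["rvec"],float))[0]
    w=(P-np.array(cc["tvec"]).ravel())@Rm; w=w[d>0]
    m=(abs(w[:,2]-205)<6)&(w[:,0]>300)&(w[:,0]<650)&(w[:,1]>50)&(w[:,1]<450)
    t=(w[:,2]>232)&(w[:,2]<275)&(w[:,0]>300)&(w[:,0]<650)&(w[:,1]>-150)&(w[:,1]<260)
    b=(w[:,2]>58)&(w[:,2]<72)&(w[:,0]>350)&(w[:,0]<650)&(w[:,1]>-420)&(w[:,1]<-60)
    for k in(m,t,b):
        if k.sum()>20:
            r=cv2.minAreaRect(w[k][:,:2].astype(np.float32)); print(k.sum(),r)
E
```

```text
rimL [ 537.1 -164.7   64. ] [ 544.4 -174.8   -3.6]
rimR [ 541.3 -363.2   64. ] [ 548.9 -383.    -3.6]
rimT [ 639.4 -265.7   64. ] [ 650.3 -278.9    4.7]
rimB [ 442.2 -266.    64. ] [ 442.1 -265.3   67.1]
trayTL [541.9 151.7 266. ] [542.  151.8 265.4]
trayTR [552.3 -11.4 266. ] [552.2 -11.4 266.8]
trayBR [426.8 -21.7 266. ] [426.8 -21.7 266.3]
trayBL [413.8 141.4 266. ] [413.8 141.3 267.7]
plate [467.3 289.6 207. ] [466.6 287.5 217.6]
tip [463.8 298.  254. ] [464.1 299.  249.4]
hTL [543.8 349.2 205. ] [570.2 401.3  -2. ]
hBL [382.9 335.4 205. ] [382.2 385.3  -2.6]
salt [ 763.  -224.5  110. ] [ 762.2 -223.9  112.9]
oil [ 764.6 -131.6  200. ] [ 763.7 -131.2  203. ]
mug [763.1 -23.5  92. ] [788.7 -27.9   0.7]
stomp [311.4 252.7 170. ] [311.3 253.1 167.6]
green [ 195.7 -328.1   64. ] [ 276.8 -172.3  644.5]
sb [773.1 117.   50. ] [785.6 119.5   5.1]
spare [613.7 313.8   6. ] [613.5 313.5   7.8]
boardTL [ 506.2 -445.3   10. ] [ 505.8 -443.6   15.1]
4074 ((471.07891845703125, 231.14743041992188), (162.40907287597656, 232.42718505859375), 4.75745153427124)
3375 ((423.10430908203125, 61.173423767089844), (255.31007385253906, 169.9049835205078), 4.77549934387207)
464 ((540.221435546875, -264.50897216796875), (195.8202667236328, 196.8224639892578), 0.6415705680847168)
3402 ((423.51446533203125, 202.26548767089844), (270.698974609375, 282.7340393066406), 4.800074100494385)
2862 ((424.57025146484375, 64.11619567871094), (261.3332214355469, 171.6167449951172), 4.408311367034912)
355 ((543.0241088867188, -261.75), (198.37445068359375, 197.91339111328125), 8.846096992492676)
```

View pics/crop.png

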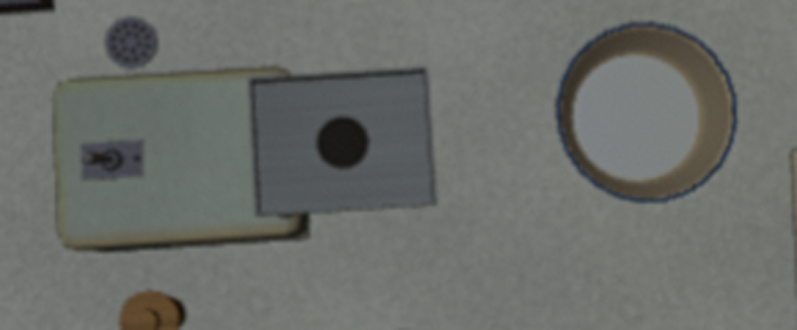

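The crop confirms the edges. Tray, housing and toggle plate agree on the mincer axis, with -x at about (0.081,-0.997). The outlet is near (491,-19) and the bowl near (541,-263). I'll work out the push pose next: fingers open across the push line, tool leaning back about 18° to clear the tray.

```bash
cat >> h.py <<'E'
np.set_printoptions(precision=2,suppress=True)
u=np.array([.081,-.9967,0]); OUT=np.array([490.7,-19,0]); 
def pose(pos,d,t):
    d=np.array([d[0],d[1],0.]);d/=np.linalg.norm(d);Z=np.array([0,0,1.]);t=np.radians(t)
    z=-np.cos(t)*Z+np.sin(t)*d; x=np.cos(t)*d+np.sin(t)*Z
    return np.array(pos,float),np.c_[x,np.cross(z,x),z]
def cur():
    s=sense(); return np.array(s["eef_pos"]),R.from_quat(s["ee_rot"],scalar_first=True).as_matrix()
def rel(a,b):
    print("offset cm",a[1].T@(b[0]-a[0])/10,"rot deg",np.degrees(R.from_matrix(a[1].T@b[1]).as_rotvec()))
E
python3 - <<'E'
from h import *
B=np.array([541,-263.5,0]); d=(OUT-B); L=np.linalg.norm(d); d/=L
print(d,L, np.degrees(np.arctan2(d[1],d[0])))
a=cur()
p0=B-132*d+[0,0,200]; p1=B-132*d+[0,0,95]; p2=OUT-112*d+[0,0,95]
P0=pose(p0,d,18);P1=pose(p1,d,18);P2=pose(p2,d,18)
print(p1,p2)
rel(a,P0);rel(P0,P1);rel(P1,P2)
E
```

```text
[-0.2   0.98  0.  ] 249.62039179522174 101.62503807819998
[ 567.6  -392.79   95.  ] [ 513.27 -128.7    95.  ]
offset cm [43.33  1.26 10.35] rot deg [ 13.33  14.49 -84.44]
offset cm [-3.24 -0.    9.99] rot deg [0. 0. 0.]
offset cm [25.64 -0.    8.33] rot deg [0. 0. 0.]
```

Request:
step_arm(
  plan=[
    {"offset": [22, 0.6, 4], "rot": [6.7, 7.3, -42], "gripper": 8.5},
    {"offset": [22, 0.6, 4], "rot": [6.7, 7.3, -42], "gripper": 8.5},
    {"offset": [22, 0.6, 4], "rot": [6.7, 7.3, -42], "gripper": 8.5},
    {"offset": [22, 0.6, 4], "rot": [6.7, 7.3, -42], "gripper": 8.5},
    {"offset": [22, 0.6, 4], "rot": [6.7, 7.3, -42], "gripper": 8.5},
    {"offset": [43.3, 1.3, 10.3], "rot": [13.3, 14.5, -84.4], "gripper": 8.5},
    {"offset": [43.3, 1.3, 10.3], "rot": [13.3, 14.5, -84.4], "gripper": 8.5},
    {"offset": [43.3, 1.3, 10.3], "rot": [13.3, 14.5, -84.4], "gripper": 8.5},
    {"offset": [43.3, 1.3, 10.3], "rot": [13.3, 14.5, -84.4], "gripper": 8.5},
    {"offset": [43.3, 1.3, 10.3], "rot": [13.3, 14.5, -84.4], "gripper": 8.5},
    {"offset": [43.3, 1.3, 10.3], "rot": [13.3, 14.5, -84.4], "gripper": 8.5},
    {"offset": [43.3, 1.3, 10.3], "rot": [13.3, 14.5, -84.4], "gripper": 8.5},
  ],
)

```text
time_s: 1.3
eef_pos: [567.3, -393.6, 200.2]
ee_rot: [-0.121, 0.625, 0.765, 0.098]
force: [1.1, -0.4, 0.7]
grip_width: 0.997
grip_force: 0.0
```

Request:
step_arm(
  plan=[
    {"offset": [-1.1, 0, 3.3], "rot": [0, 0, 0], "gripper": 8.5},
    {"offset": [-2.2, 0, 6.7], "rot": [0, 0, 0], "gripper": 8.5},
    {"offset": [-3.2, 0, 10], "rot": [0, 0, 0], "gripper": 8.5},
    {"offset": [-3.2, 0, 10], "rot": [0, 0, 0], "gripper": 8.5},
    {"offset": [-3.2, 0, 10], "rot": [0, 0, 0], "gripper": 8.5},
  ],
)

```text
time_s: 1.8
eef_pos: [567.0, -394.1, 97.6]
ee_rot: [-0.12, 0.625, 0.765, 0.099]
force: [-0.4, -0.4, 0.7]
grip_width: 0.994
grip_force: 0.0
```

```bash
python3 - <<'E'
from h import *
c=capture("scene"); cv2.imwrite("pics/s2.png",cv2.resize(c["color"][:,:,::-1],(800,600),interpolation=cv2.INTER_CUBIC))
d=np.array([-.2,.98,0]);print(cur()[0],sense()["force"])
rel(cur(),pose([513.3,-128.7,95],d,18))
E
```

```text
[ 567.47 -394.31   98.68] [ 0.08 -0.07 -0.16]
offset cm [25.7  -0.02  8.62] rot deg [ 0.12  0.25 -0.02]
```

View pics/s2.png

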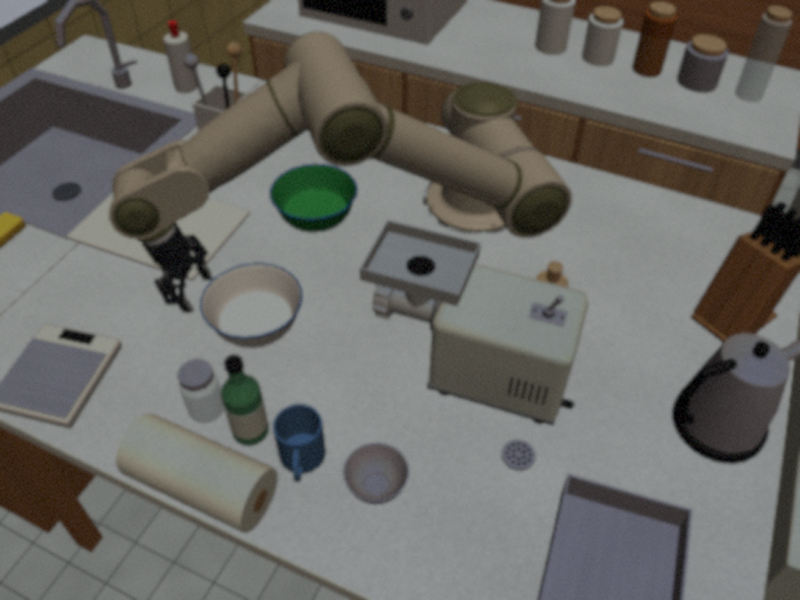

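The fingers stand just behind the bowl rim at about (190,275), and the path to the mincer is clear. I'm starting a slow push.

Request:
step_arm(
  plan=[
    {"offset": [0.95, 0, 0.31], "rot": [0, 0, 0], "gripper": 8.5},
    {"offset": [1.5, 0, 0.5], "rot": [0, 0, 0], "gripper": 8.5},
    {"offset": [1.9, 0, 0.62], "rot": [0, 0, 0], "gripper": 8.5},
    {"offset": [2.3, 0, 0.75], "rot": [0, 0, 0], "gripper": 8.5},
    {"offset": [2.85, 0, 0.93], "rot": [0, 0, 0], "gripper": 8.5},
    {"offset": [3.6, 0, 1.17], "rot": [0, 0, 0], "gripper": 8.5},
    {"offset": [4.5, 0, 1.46], "rot": [0, 0, 0], "gripper": 8.5},
    {"offset": [5.5, 0, 1.79], "rot": [0, 0, 0], "gripper": 8.5},
    {"offset": [6.5, 0, 2.11], "rot": [0, 0, 0], "gripper": 8.5},
    {"offset": [7.5, 0, 2.44], "rot": [0, 0, 0], "gripper": 8.5},
    {"offset": [8.3, 0, 2.7], "rot": [0, 0, 0], "gripper": 8.5},
    {"offset": [8.6, 0, 2.8], "rot": [0, 0, 0], "gripper": 8.5},
  ],
)

```text
time_s: 3.05
eef_pos: [549.2, -303.7, 95.8]
ee_rot: [-0.121, 0.624, 0.766, 0.099]
force: [1.3, -4.4, 0.8]
grip_width: 1.0
grip_force: 1.8
```

```bash
cat >> h.py <<'E'
def bowl():
    """fit the rim: points 55..72 mm high near the tool/bowl, both cameras -> blue-rim circle"""
    for n in("top","scene"):
        c=capture(n); h=cv2.cvtColor(c["color"],cv2.COLOR_RGB2HSV)
        ys,xs=np.nonzero(c["depth"]>0)
        p=cv2.undistortPoints(np.c_[xs,ys].astype(float)[:,None],K(c),np.array([c["k1"],0,0,0.]))[:,0]
        Rm=cv2.Rodrigues(np.array(c["rvec"],float))[0]
        w=(np.c_[p,np.ones(len(p))]*c["depth"][ys,xs][:,None]-np.array(c["tvec"]).ravel())@Rm
        col=c["color"][ys,xs].astype(int)
        k=(w[:,2]>54)&(w[:,2]<72)&(w[:,0]>380)&(w[:,0]<655)&(w[:,1]>-380)&(w[:,1]<110)
        q=w[k][:,:2]
        # RANSAC, fixed radius 99
        best=0;rng=np.random.default_rng(0)
        for _ in range(1500):
            a,b=q[rng.choice(len(q),2,replace=False)]; v=b-a; l=np.hypot(*v)
            if l<40 or l>197: continue
            for s in(1,-1):
                m=(a+b)/2+s*np.sqrt(99**2-l*l/4)*np.array([-v[1],v[0]])/l
                i=abs(np.hypot(*(q-m).T)-99)<4
                if i.sum()>best: best=i.sum(); B=i
        Q=q[B]; s=np.linalg.lstsq(np.c_[2*Q,np.ones(len(Q))],(Q**2).sum(1),rcond=None)[0]
        print(n,best,"centre",s[:2],"r",np.sqrt(s[2]+s[:2]@s[:2]))
E
python3 - <<'E'
from h import *
bowl()
s=sense();print(s["eef_pos"],s["force"])
E
```

```text
top 262 centre [ 523.33 -194.31] r 97.0134798207674
scene 299 centre [ 527.25 -192.15] r 97.70890231740972
[ 549.15 -303.84   95.61] [ 0.02  0.21 -0.63]
```

Contact is as predicted and the bowl is tracking true, with about 177 mm left along the same line.

Request:
step_arm(
  plan=[
    {"offset": [0.5, 0, 0.16], "rot": [0, 0, 0], "gripper": 8.5},
    {"offset": [1.3, 0, 0.42], "rot": [0, 0, 0], "gripper": 8.5},
    {"offset": [2.4, 0, 0.78], "rot": [0, 0, 0], "gripper": 8.5},
    {"offset": [3.6, 0, 1.17], "rot": [0, 0, 0], "gripper": 8.5},
    {"offset": [4.8, 0, 1.56], "rot": [0, 0, 0], "gripper": 8.5},
    {"offset": [6, 0, 1.95], "rot": [0, 0, 0], "gripper": 8.5},
    {"offset": [7.2, 0, 2.34], "rot": [0, 0, 0], "gripper": 8.5},
    {"offset": [8.4, 0, 2.73], "rot": [0, 0, 0], "gripper": 8.5},
    {"offset": [9.6, 0, 3.12], "rot": [0, 0, 0], "gripper": 8.5},
    {"offset": [10.8, 0, 3.5], "rot": [0, 0, 0], "gripper": 8.5},
    {"offset": [11.7, 0, 3.8], "rot": [0, 0, 0], "gripper": 8.5},
    {"offset": [12, 0, 3.9], "rot": [0, 0, 0], "gripper": 8.5},
  ],
)

```text
time_s: 4.35
eef_pos: [523.8, -179.9, 95.6]
ee_rot: [-0.121, 0.624, 0.766, 0.099]
force: [0.3, -3.1, -0.9]
grip_width: 0.999
grip_force: 1.4
```

```bash
python3 - <<'E'
from h import *
bowl()
s=sense();print(s["eef_pos"],s["force"])
c=capture("scene"); cv2.imwrite("pics/s3.png",cv2.resize(c["color"][:,:,::-1],(800,600),interpolation=cv2.INTER_CUBIC))
E
```

```text
top 217 centre [499.94 -67.95] r 97.24067090497202
scene 254 centre [501.22 -67.29] r 97.37202660494678
[ 523.84 -180.38   95.56] [0.66 0.18 0.69]
```

View pics/s3.png

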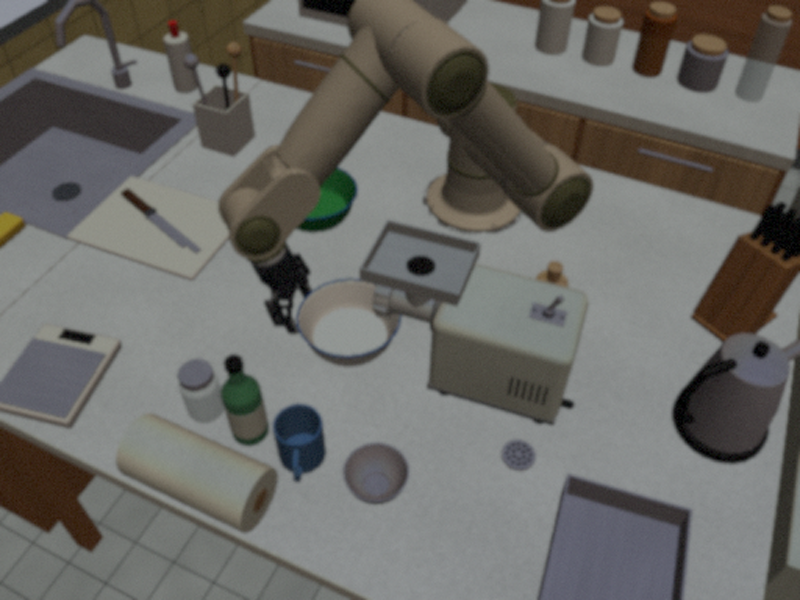

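The bowl is sliding flat under the head, with the outlet at about (385,300), and the wrist is well clear of the tray. About 49 mm remain.

Request:
step_arm(
  plan=[
    {"offset": [0.5, 0, 0.16], "rot": [0, 0, 0], "gripper": 8.5},
    {"offset": [1.2, 0, 0.39], "rot": [0, 0, 0], "gripper": 8.5},
    {"offset": [2.0, 0, 0.65], "rot": [0, 0, 0], "gripper": 8.5},
    {"offset": [2.8, 0, 0.91], "rot": [0, 0, 0], "gripper": 8.5},
    {"offset": [3.5, 0, 1.14], "rot": [0, 0, 0], "gripper": 8.5},
    {"offset": [4.1, 0, 1.33], "rot": [0, 0, 0], "gripper": 8.5},
    {"offset": [4.5, 0, 1.46], "rot": [0, 0, 0], "gripper": 8.5},
    {"offset": [4.7, 0, 1.53], "rot": [0, 0, 0], "gripper": 8.5},
    {"offset": [4.7, 0, 1.53], "rot": [0, 0, 0], "gripper": 8.5},
    {"offset": [3.7, 0, 1.2], "rot": [0, 0, 0], "gripper": 8.5},
    {"offset": [1.7, 0, 0.55], "rot": [0, 0, 0], "gripper": 8.5},
    {"offset": [0, 0, 0], "rot": [0, 0, 0], "gripper": 8.5},
  ],
)

```text
time_s: 5.7
eef_pos: [524.1, -182.3, 95.5]
ee_rot: [-0.121, 0.624, 0.765, 0.099]
force: [0.0, -0.6, -0.2]
grip_width: 0.995
grip_force: 0.0
```

```bash
python3 - <<'E'
from h import *
bowl()
s=sense();print(s["eef_pos"],s["joints"])
E
```

```text
top 234 centre [489.87 -21.18] r 97.5350356828793
scene 244 centre [491.71 -19.9 ] r 97.63852235682799
[ 524.24 -183.3    95.43] [-0.62  0.69  1.52  0.23  1.17 -0.94]
```

The bowl is centred within about 2 mm of the outlet. Next is the toggle: rise, close the fingers, untilt and go over behind it.

```bash
python3 - <<'E'
from h import *
a=cur(); piv=np.array([465.6,289.8,0])
P0=pose([524,-190,385],[-.2,.98],18)
P1=pose(piv-60*u+[0,0,385],-u,0)
P2=pose(piv-60*u+[0,0,311],-u,0)
rel(a,P0);rel(P0,P1);rel(P1,P2);print(P1[0])
E
```

```text
offset cm [  8.28  -0.13 -27.76] rot deg [ 0.07  0.1  -0.07]
offset cm [51.49  4.59 16.73] rot deg [ -1.08 -17.98   6.83]
offset cm [0.  0.  7.4] rot deg [0. 0. 0.]
[460.74 349.6  385.  ]
```

Request:
step_arm(
  plan=[
    {"offset": [1.4, 0, -4.6], "rot": [0, 0, 0], "gripper": 8.5},
    {"offset": [2.8, 0, -9.2], "rot": [0, 0, 0], "gripper": 0},
    {"offset": [4.2, 0, -13.8], "rot": [0, 0, 0], "gripper": 0},
    {"offset": [5.6, 0, -18.4], "rot": [0, 0, 0], "gripper": 0},
    {"offset": [7, 0, -23], "rot": [0, 0, 0], "gripper": 0},
    {"offset": [8.3, -0.1, -27.8], "rot": [0, 0, 0], "gripper": 0},
    {"offset": [8.3, -0.1, -27.8], "rot": [0, 0, 0], "gripper": 0},
    {"offset": [8.3, -0.1, -27.8], "rot": [0, 0, 0], "gripper": 0},
    {"offset": [8.3, -0.1, -27.8], "rot": [0, 0, 0], "gripper": 0},
  ],
)

```text
time_s: 6.7
eef_pos: [524.1, -187.5, 384.1]
ee_rot: [-0.122, 0.624, 0.765, 0.099]
force: [-0.2, -1.0, -0.2]
grip_width: -0.003
grip_force: 0.0
```

Request:
step_arm(
  plan=[
    {"offset": [4.3, 0.4, 1.4], "rot": [-0.1, -1.5, 0.6], "gripper": 0},
    {"offset": [8.6, 0.8, 2.8], "rot": [-0.2, -3, 1.1], "gripper": 0},
    {"offset": [12.9, 1.2, 4.2], "rot": [-0.3, -4.5, 1.7], "gripper": 0},
    {"offset": [17.2, 1.5, 5.6], "rot": [-0.4, -6, 2.3], "gripper": 0},
    {"offset": [21.5, 1.9, 7], "rot": [-0.4, -7.5, 2.8], "gripper": 0},
    {"offset": [25.7, 2.3, 8.4], "rot": [-0.5, -9, 3.4], "gripper": 0},
    {"offset": [30, 2.7, 9.8], "rot": [-0.6, -10.5, 4], "gripper": 0},
    {"offset": [34.3, 3.1, 11.1], "rot": [-0.7, -12, 4.6], "gripper": 0},
    {"offset": [38.6, 3.4, 12.5], "rot": [-0.8, -13.5, 5.1], "gripper": 0},
    {"offset": [43, 3.8, 14], "rot": [-0.9, -15, 5.7], "gripper": 0},
    {"offset": [47.3, 4.2, 15.4], "rot": [-1, -16.5, 6.3], "gripper": 0},
    {"offset": [51.5, 4.6, 16.7], "rot": [-1.1, -18, 6.8], "gripper": 0},
  ],
)

```text
time_s: 7.9
eef_pos: [459.7, 353.9, 383.6]
ee_rot: [0.001, 0.677, 0.736, -0.002]
force: [2.0, -0.5, -0.5]
grip_width: 0.002
grip_force: 0.0
```

```bash
python3 - <<'E'
from h import *
s=sense();print(s["eef_pos"],s["force"],s["grip_width"])
p,Rm=cur()
c=capture("wrist"); cv2.imwrite("pics/w1.png",cv2.resize(c["color"][:,:,::-1],(800,600),interpolation=cv2.INTER_CUBIC))
import pickle; pickle.dump((c,p,Rm),open("w.pkl","wb"))
rel((p,Rm),pose(np.array([465.6,289.8,311])-60*u,-u,0))
E
```

```text
[459.7  353.87 383.57] [ 1.99 -0.49 -0.52] 0.0023625850855318684
offset cm [-0.41  0.08  7.26] rot deg [-0.1   0.21  0.08]
```

View pics/w1.png

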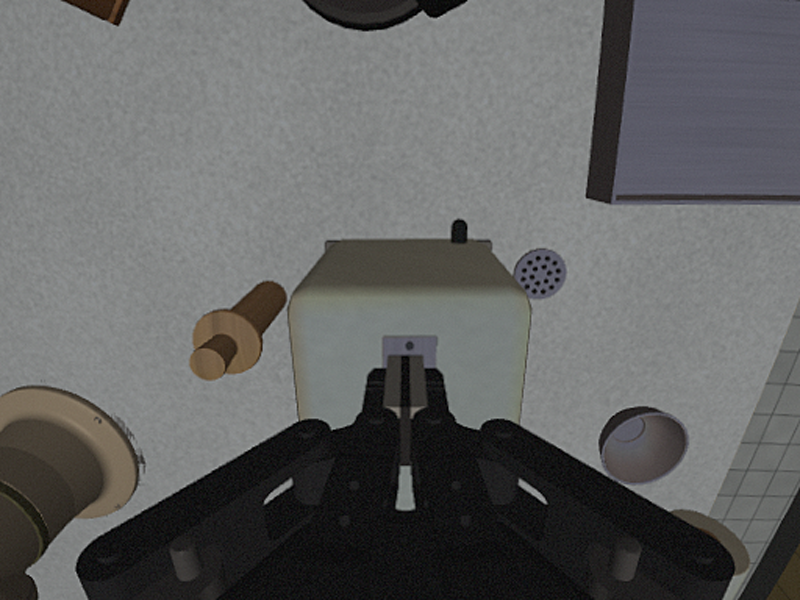

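In the wrist view the switch plate (382–437, 335–365) is in line with the closed fingertips at column ~405. Now descending behind the toggle.

Request:
step_arm(
  plan=[
    {"offset": [0, 0, 2.5], "rot": [0, 0, 0], "gripper": 0},
    {"offset": [0, 0, 5], "rot": [0, 0, 0], "gripper": 0},
    {"offset": [0, 0, 7.2], "rot": [0, 0, 0], "gripper": 0},
    {"offset": [0, 0, 7.2], "rot": [0, 0, 0], "gripper": 0},
    {"offset": [0, 0, 7.2], "rot": [0, 0, 0], "gripper": 0},
    {"offset": [-0.8, 0, 7.2], "rot": [0, 0, 0], "gripper": 0},
    {"offset": [-1.6, 0, 7.2], "rot": [0, 0, 0], "gripper": 0},
    {"offset": [-2.1, 0, 7.2], "rot": [0, 0, 0], "gripper": 0},
    {"offset": [-2.4, 0, 7.2], "rot": [0, 0, 0], "gripper": 0},
  ],
)

```text
time_s: 8.85
eef_pos: [462.9, 327.2, 313.8]
ee_rot: [0.001, 0.678, 0.735, 0.0]
force: [0.6, -0.2, -0.4]
grip_width: -0.0
grip_force: 0.0
```

Request:
step_arm(
  plan=[
    {"offset": [-0.3, 0, 0], "rot": [0, 0, 0], "gripper": 0},
    {"offset": [-0.6, 0, 0], "rot": [0, 0, 0], "gripper": 0},
    {"offset": [-0.9, 0, 0], "rot": [0, 0, 0], "gripper": 0},
    {"offset": [-1.1, 0, 0], "rot": [0, 0, 0], "gripper": 0},
  ],
)

```text
time_s: 9.25
eef_pos: [463.5, 318.0, 314.5]
ee_rot: [0.0, 0.677, 0.736, 0.002]
force: [-1.7, 8.3, 7.4]
grip_width: 0.001
grip_force: 3.9
```

Request:
step_arm(
  plan=[
    {"offset": [-0.3, 0, 0], "rot": [0, 0, 0], "gripper": 0},
    {"offset": [-0.6, 0, 0], "rot": [0, 0, 0], "gripper": 0},
    {"offset": [-0.9, 0, 0], "rot": [0, 0, 0], "gripper": 0},
    {"offset": [-1.1, 0, 0], "rot": [0, 0, 0], "gripper": 0},
  ],
)

```text
time_s: 9.65
eef_pos: [464.4, 305.5, 313.0]
ee_rot: [0.001, 0.677, 0.736, -0.001]
force: [-0.1, 1.4, 0.3]
grip_width: 0.001
grip_force: 0.0
```

Request:
step_arm(
  plan=[
    {"offset": [-0.3, 0, 0], "rot": [0, 0, 0], "gripper": 0},
    {"offset": [-0.6, 0, 0], "rot": [0, 0, 0], "gripper": 0},
    {"offset": [-0.8, 0, 0], "rot": [0, 0, 0], "gripper": 0},
    {"offset": [-0.8, 0, 0], "rot": [0, 0, 0], "gripper": 0},
  ],
)

```text
time_s: 10.05
eef_pos: [465.1, 298.0, 313.2]
ee_rot: [0.001, 0.677, 0.736, -0.0]
force: [0.3, 0.8, 0.1]
grip_width: 0.001
grip_force: 0.6
```

Request:
step_arm(
  plan=[
    {"offset": [2, 0, 0], "rot": [0, 0, 0], "gripper": 0},
    {"offset": [4, 0, 0], "rot": [0, 0, 0], "gripper": 0},
    {"offset": [6, 0, -2], "rot": [0, 0, 0], "gripper": 0},
    {"offset": [8, 0, -6], "rot": [0, 0, 0], "gripper": 0},
    {"offset": [10, 0, -10], "rot": [0, 0, 0], "gripper": 0},
    {"offset": [10, 0, -12], "rot": [0, 0, 0], "gripper": 0},
    {"offset": [10, 0, -12], "rot": [0, 0, 0], "gripper": 0},
  ],
)

```text
time_s: 10.75
eef_pos: [456.8, 398.3, 436.0]
ee_rot: [0.002, 0.677, 0.736, 0.002]
force: [0.7, 0.8, -0.5]
grip_width: 0.0
grip_force: 0.0
```

```bash
python3 - <<'E'
from h import *
bowl(); print(sense()["force"],sense()["eef_pos"])
c=capture("scene"); a=c["color"][150:280,200:400,::-1]
cv2.imwrite("pics/s4.png",cv2.resize(np.ascontiguousarray(a),(800,520),interpolation=cv2.INTER_CUBIC))
E
```

```text
top 305 centre [490.64 -21.27] r 97.30692340239493
scene 249 centre [491.5 -18.9] r 97.58214903390325
[-0.88  0.66 -0.3 ] [456.84 397.69 432.17]
```

View pics/s4.png

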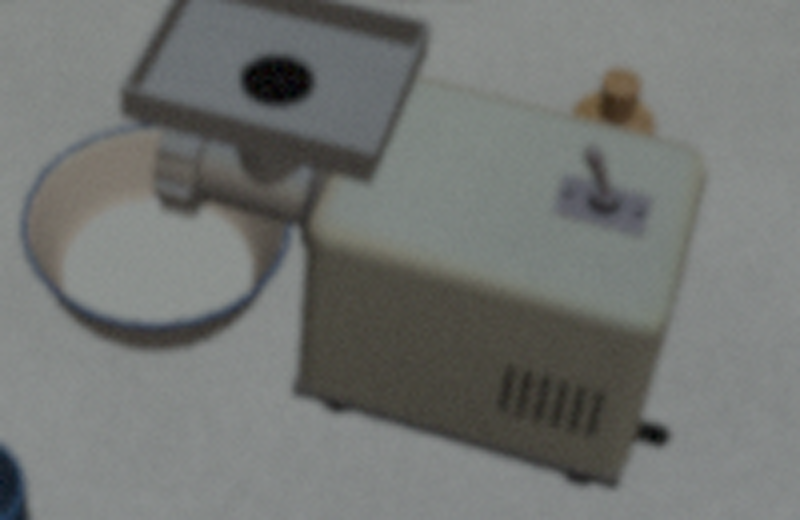

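The toggle now leans towards the outlet, with its tip at (595,155) and foot at (603,205). The bowl is flat under the outlet, the robot is clear and the stomper is undisturbed.

```bash
python3 -c "
from rig import *
print(finish_job())"
```

```text
the job is handed in; nothing more can be done
None
```

I pushed the bowl flat along the counter until its middle measured within about 2 mm of the outlet point, then flipped the toggle over towards the outlet, where it stayed. I handed the job in at about 11 s with the arm clear; the rig returned no verdict.

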